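# Hold the magnifying glass over the specimen jar

## Robot

A 7-joint arm with a two-finger parallel gripper is mounted at the origin on the work surface. World frame = base frame: x ahead of the robot, y to its left, z up, the work surface at z = 0. Lengths are in m, angles in rad, forces in N, time in s.
With the tool pointing down it reaches from about 0.4 to 0.875 m from the base axis. Payload 6.5 kg.
Tool frame: the origin (TCP) lies midway between the tips of the shut fingers; the grasp point (between the pads) lies 19 mm behind it; x points along the fingers, y is the direction in which the jaws open and shut, and the axes are right-handed (so a half turn about x gives the same grasp; the last joint's range is limited). The gripper opens to 88 mm and grips with 3 to 60 N. Pads are 18 mm wide; open, the fingers measure 123 mm over their backs; the gripper's body (75 mm by 187 mm) begins 45 mm behind the grasp point.
Start: joints at [1.158, 0.536, -0.004, 1.538, 0.003, 1.067, -0.071], TCP at [0.221, -0.611, 0.239] pointing down, gripper open.
Joint ranges: [-2.7, 2.7], [-0.37, 2.16], [-1.27, 1.26], [0.24, 2.4], [-1.31, 4.45], [0.19, 1.91], [-2.76, 2.76]. Speed limits (rad/s): [2.39, 2.39, 3.14, 3.14, 3.14, 3.14, 3.14].

## Interface

Orientations are given as a unit quaternion [w, x, y, z].
In Python, from plant import ctrl, imaging gives the robot as it stands.
- The arm moves only by the shell command python3 -m handwheel 'ROWS' [FORCE]. ROWS is JSON, a list that holds one entry, the list of rows, each a list of 7 numbers: the shift along the world's x, y, z each as a share of 30 cm, from -1 to 1, then the turn, a rotation vector about the world's x, y, z each as a share of 2 pi rad, from -1 to 1, then the closure, from -1 (fully open) to 1 (shut). In form: [[[tx, ty, tz, ax, ay, az, gripper], ...]]. A call has 1 to 20 rows; each row is the pose to reach, as a shift and turn from the pose commanded when the call began, turning the shorter way round; what a row does not reach only later rows make up. A row lasts 1/12 s, in which the tool goes at most 41.7 mm and 7.16 degrees, less where a joint would pass 70% of its speed; a pose out of reach is approached as far as the arm can. A call with a number of a shift or a turn outside -1 to 1 is refused whole. A call with a gripper value outside its range is refused whole. The fingers move at their own pace and stop on an object; FORCE is the grip in N (left out, the last holds). Time passes only in rows, so rows that repeat a pose let the fingers close. It gives the time, the measured TCP pose, the force and the opening at its end, in the units of the state.
- ctrl.sense(): the state, without advancing time (a new reading comes with each control period).
- imaging.capture(name): name is "side" or "top"; returns (picture, depth): 480x640x3 uint8, red, green, blue; 480x640 float32, m along the optical axis (not along the pixel's ray), 0 where there is no reading.
- imaging.camera_params(name): a dict with "mtx" (3x3 intrinsics, pixels), "pose" (4x4, takes a point from camera to world coordinates). Camera axes: x right, y down, z forward; pixel columns grow to the right and rows downward; lengths in m; the calibration is good to about 2 mm. A picture is of the moment at which its call begins. camera_params takes no time and is no camera call.
- ctrl.close_job(): hands the job in, once; it reports no verdict.
The state is a dict: "time": time; "qpos": joint angles; "qd": joint speeds; "joint_efforts": joint torques, N m; "tool_pos": TCP position; "tcp_rot": TCP orientation; "ft_force": force on the tool from outside, world axes, zero at the start; "ft_torque": the same for the moment, N m; "gripper_width": opening from 0.0 (shut) to 1.0 (fully open).
Only numpy, scipy, OpenCV 4.12 (cv2) and the standard library are available. Lean on these libraries where they do the work, as an engineer would, in place of code of your own. Each camera call takes 0.05 s, during which the arm holds its last target. There are 200 camera calls.

## Task

Draw the magnifying glass out of its sloping holder, turn it level and hold it with the middle of its lens straight over the mouth of the round glass specimen jar, about 6 cm above the rim, so that someone can look down at the shell inside. Finish while still holding it there, still and touching nothing but the gripper; do not shift the jar or disturb the other things on the step.

Things in the scene. Friction and masses are not known exactly. Their poses are not given: they have to be found in the camera images.
- magnifier: Magnifying glass, 90 g: lens in a black rim (68 mm diameter, 7 thick), red handle. Origin: lens centre; z normal to the lens, x away from the handle. Steel neck 10 mm thick at x -33 to -41 mm, then red bar 14 wide (y), 12 thick (z), x -41 to -145. At the start it slopes 39 deg, lens end up, the last 50 mm in the holder; grip the bare bar (x -41 to -93) across its width. Balance near x = -46.
- handle_butt (a point): Centre of the end face of the magnifying glass's handle, 145 mm from the lens centre.
- holder: Fixed green holder: base 130 x 70 x 12 mm (x -80 to 50) with a slanted sleeve, outside 23 x 20.5 mm, inside 17 x 14.5, 50 deep, rising at 42 deg towards +x. The handle has 1 to 1.5 mm of play each side and comes out only along the sleeve. Below the bare handle is only the base. Origin: underside, z up; the lens starts 62 mm ahead (+x) and 122 mm above it.
- holder_mouth (a point): Centre of the open upper end of the sleeve, 63 mm above the step.
- jar: Round open clear-glass specimen jar, 80 mm in diameter, 80 mm tall, wall 3 mm, with an orange shell inside, standing loose on the step. Origin at the centre of its underside, z up.
- jar_rim (a point): Centre of the jar's mouth, level with its rim, 80 mm above the step.
- cave: Brown ceramic shrimp cave, an arch 75 x 76 x 46 mm, loose. Origin at the centre of its underside. Leave alone.
- suction_cup: Blue suction cup, 44 mm in diameter, 26 mm tall, loose. Origin at the centre of its underside. Leave alone.
- airstone: Black cylindrical airstone, 25 mm in diameter, 38 mm tall with its stub, loose, standing. Origin at the centre of its underside. Leave alone.
- tweezers: Stainless planting tweezers, 265 mm long along their x, 14 mm wide, 10 mm high, lying on the step, loose. Origin near the middle of the underside. Leave alone.
Mind the look-alikes: they are no part of the job. Leave any red look-alike of the jar alone.

How it is judged:
On the way:
1. the handle's end is clear of the holder's sleeve while the gripper holds the magnifying glass (z of handle_butt in the frame of holder_mouth above 0.003 m and contact force between the fingers and magnifier above 1 N), for 0.1 s.
At the end, for the whole second after the job is handed in: The magnifying glass is held still (under 30 mm/s) by the gripper alone, lens level within 0.2 rad, lens centre within 20 mm sideways of the jar's axis and 35 to 90 mm above its rim; the jar stands within 15 mm of where it was and the other loose things within 30 mm ((angle between magnifier's own z axis and vertical below 0.2 rad or angle between magnifier's own z axis and vertical above 2.9416 rad) and horizontal distance between magnifier and jar_rim below 0.02 m and z of magnifier in the frame of jar_rim between 0.035 and 0.09 m and contact force between the fingers and magnifier above 1 N and contact force between magnifier and jar below 0.05 N and contact force between magnifier and holder below 0.05 N and contact force between magnifier and cave below 0.05 N and contact force between magnifier and suction_cup below 0.05 N and contact force between magnifier and airstone below 0.05 N and contact force between magnifier and tweezers below 0.05 N and linear speed of magnifier below 0.03 m/s and angle between jar's own z axis and vertical below 0.05 rad and distance of jar from where it was at the start of the episode below 0.015 m and distance of each of cave, suction_cup, airstone, tweezers from where it was at the start of the episode below 0.03 m); the arm keeps its last pose, push and grip.
It fails at once if the jar is pushed more than 25 mm or tipped (distance of jar from where it was at the start of the episode above 0.025 m or angle between jar's own z axis and vertical above 0.3 rad).
It fails at once if another loose thing is disturbed (distance of any of cave, suction_cup, airstone, tweezers from where it was at the start of the episode above 0.03 m).
It also fails if it takes over 35 s, if anything falls off the work surface, if the arm or the gripper's body presses on something with over 40 N, if the wrist force passes 120 N, or if a joint passes its speed limit or range.

## Working session

There is one attempt and no reset: what is moved stays moved. The work goes in short steps, Python scripts to look and compute and a shell command to move; the robot and the scene stay as the last step left them, time stands still between calls to the robot, and variables do not carry over. Pictures are saved under pics/ and viewed, on a budget of 10 in all, crops included, one or two more only if the job needs it, and the job is handed in when it is done.

```bash
mkdir -p pics; ls
python3 - <<'E'
from plant import ctrl, imaging
import cv2,numpy as np
print(ctrl.sense())
for n in("side","top"):
    p,d=imaging.capture(n); cv2.imwrite(f"pics/{n}0.png",p[...,::-1]); np.savez(f"pics/{n}0.npz",p=p,d=d)
    c=imaging.camera_params(n); print(n,np.round(c["mtx"],1).tolist(),np.round(c["pose"],4).tolist(), (d>0).mean())
E
```

```text
pics
{'time': 0.0, 'qpos': array([ 1.15782324,  0.537176  , -0.00445235,  1.53884571,  0.00262702,
        1.06732336, -0.07121621]), 'qd': array([-5.67944376e-04,  4.49246011e-05, -1.34482766e-03,  8.16088678e-04,
       -8.11126834e-04,  5.01074529e-04, -6.51513094e-04]), 'joint_efforts': array([-5.51674493e-04, -5.70993054e+01,  9.90791693e-01, -2.51607496e+01,
       -5.60944411e-02,  1.79264706e-02,  9.63558159e-05]), 'tool_pos': array([ 0.22068779, -0.61073627,  0.23784329]), 'tcp_rot': array([-0.12142004, -0.69634276, -0.1226148 ,  0.69665597]), 'ft_force': array([-0.07475191,  0.21478241,  0.83699063]), 'ft_torque': array([ 0.03488374, -0.01996511,  0.02656042]), 'gripper_width': 1.0006452882700128}
side [[476.4, 0.0, 320.7], [0.0, 476.4, 239.4], [0.0, 0.0, 1.0]] [[-0.9854, -0.0946, 0.1414, 0.465], [-0.1701, 0.5757, -0.7998, 0.7695], [-0.0057, -0.8122, -0.5834, 0.6376], [0.0, 0.0, 0.0, 1.0]] 0.9960188802083333
top [[443.9, 0.0, 317.7], [0.0, 443.9, 242.9], [0.0, 0.0, 1.0]] [[0.0139, -0.9827, 0.1848, 0.4149], [-0.9993, -0.0201, -0.0318, 0.0839], [0.0349, -0.1842, -0.9823, 1.1107], [0.0, 0.0, 0.0, 1.0]] 0.9960091145833333
```

View pics/side0.png

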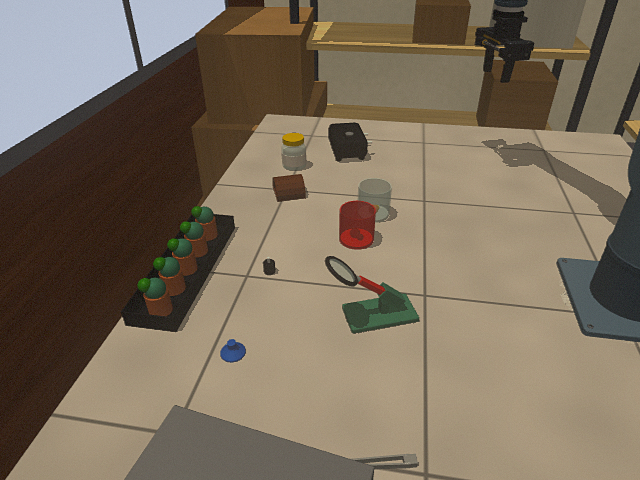

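View pics/top0.png

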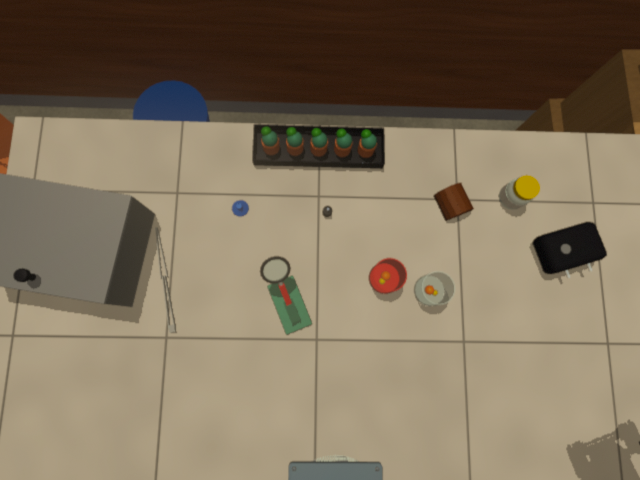

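The side view shows the lens at about (341,270), the red handle at (370,285), the green holder at (380,310), the red look-alike jar at (357,225) and the clear jar at (374,200). In the top view these are the lens (276,270), handle (286,294), red jar (387,278) and clear jar (432,291).

```bash
cat > h.py <<'E'
import numpy as np,cv2
from plant import ctrl,imaging
from scipy.spatial.transform import Rotation as R
def cloud(n,d):
    c=imaging.camera_params(n);K,T=c["mtx"],np.array(c["pose"])
    v,u=np.indices(d.shape);P=np.stack([(u-K[0,2])/K[0,0]*d,(v-K[1,2])/K[1,1]*d,d],-1)
    return P@T[:3,:3].T+T[:3,3]
def ray(n,uv):
    c=imaging.camera_params(n);K,T=c["mtx"],np.array(c["pose"])
    r=T[:3,:3]@np.linalg.solve(K,[uv[0],uv[1],1]);return T[:3,3],r/np.linalg.norm(r)
def onplane(n,uv,z):
    o,r=ray(n,uv);return o+r*(z-o[2])/r[2]
def tri(a,b):
    o1,r1=ray("top",a);o2,r2=ray("side",b)
    s=np.linalg.lstsq(np.c_[r1,-r2],o2-o1,rcond=None)[0];p,q=o1+r1*s[0],o2+r2*s[1]
    return (p+q)/2,np.linalg.norm(p-q)
E
python3 - <<'E'
from h import *
np.set_printoptions(precision=4,suppress=True)
D={}
win={"top":(250,225,320,340),"side":(315,250,425,335)}
E_={}
for n in("top","side"):
    z=np.load(f"pics/{n}0.npz");p,d=z["p"],z["d"];W=cloud(n,d)
    h=cv2.cvtColor(p,cv2.COLOR_RGB2HSV).astype(int);x0,y0,x1,y1=win[n]
    w=np.zeros(d.shape,bool);w[y0:y1,x0:x1]=1
    red=w&((h[...,0]<8)|(h[...,0]>172))&(h[...,1]>150)&(h[...,2]>90)
    blk=w&(p.max(-1)<65)&(h[...,1]<110)
    grn=w&(abs(h[...,0]-75)<15)&(h[...,1]>70)
    for k,m in(("red",red),("blk",blk),("grn",grn)):
        Q=W[m];print(n,k,m.sum(),"uv",np.argwhere(m).mean(0)[::-1],"med",np.median(Q,0),"lo",np.percentile(Q,3,0),"hi",np.percentile(Q,97,0))
    Q=W[red];c=np.median(Q,0);print(n,"red axis",np.linalg.svd(Q-c)[2][0])
    nb,lab,st,ce=cv2.connectedComponentsWithStats(blk.astype(np.uint8));print(st[1:][st[1:,4]>15].tolist())
    i=1+np.argmax(st[1:,4]);cn=cv2.findContours((lab==i).astype(np.uint8),0,2)[0];e=cv2.fitEllipse(max(cn,key=len));print("ell",e);E_[n]=e[0]
    if n=="top":
      for q in((432,285),(432,291),(432,277),(432,306),(418,291),(448,291),(387,278),(387,262)):print(q,W[q[1],q[0]])
print(tri(E_["top"],E_["side"]))
for n,b in (("top",(405,265,465,315)),("side",(350,175,400,225))):
    p=cv2.imread(f"pics/{n}0.png")[b[1]:b[3],b[0]:b[2]];D[n]=cv2.resize(p,(400,330),interpolation=cv2.INTER_CUBIC)
cv2.imwrite("pics/jar.png",np.hstack([D["top"],D["side"]]))
E
```

```text
top red 112 uv [284.8661 294.1786] med [0.4869 0.1243 0.0831] lo [0.4672 0.1136 0.0667] hi [0.5054 0.1355 0.1007]
top blk 3 uv [284.3333 278.6667] med [0.5236 0.1266 0.1052] lo [0.5195 0.1224 0.0217] hi [0.5259 0.1324 0.108 ]
top grn 562 uv [291.5569 311.1459] med [0.4506 0.1075 0.0122] lo [0.4077 0.0742 0.0081] hi [0.4955 0.1486 0.016 ]
top red axis [-0.7127 -0.3037 -0.6323]
[]Traceback (most recent call last):
  File "<stdin>", line 17, in <module>
cv2.error: OpenCV(4.12.0) /io/opencv/modules/imgproc/src/shapedescr.cpp:361: error: (-201:Incorrect size of input array) There should be at least 5 points to fit the ellipse in function 'fitEllipseNoDirect'
```

Run:
```python
from h import *
np.set_printoptions(precision=4,suppress=True)
D={};E_={}
win={"top":(255,250,297,290),"side":(318,250,362,292)}
for n in("top","side"):
    z=np.load(f"pics/{n}0.npz");p,d=z["p"],z["d"];W=cloud(n,d)
    h=cv2.cvtColor(p,cv2.COLOR_RGB2HSV).astype(int);x0,y0,x1,y1=win[n]
    w=np.zeros(d.shape,bool);w[y0:y1,x0:x1]=1
    blk=w&(p.max(-1)<100)&~((abs(h[...,0]-75)<15)&(h[...,1]>90))&~(((h[...,0]<8)|(h[...,0]>172))&(h[...,1]>150))
    nb,lab,st,ce=cv2.connectedComponentsWithStats(blk.astype(np.uint8));print(st[1:][st[1:,4]>8].tolist())
    i=1+np.argmax(st[1:,4]);cn=cv2.findContours((lab==i).astype(np.uint8),0,2)[0];e=cv2.fitEllipse(cv2.convexHull(max(cn,key=len)));print(n,"ell",e);E_[n]=e[0]
    Q=W[lab==i];c=np.median(Q,0);print("rim med",c,Q.min(0),Q.max(0))
    s=W[y0-50:y1+60,x0-60:x1+80]
    red=((h[...,0]<8)|(h[...,0]>172))&(h[...,1]>150)&(h[...,2]>90)
    rw=np.zeros_like(w); X=dict(top=(275,278,305,310),side=(350,270,392,300))[n]; rw[X[1]:X[3],X[0]:X[2]]=1
    Q=W[red&rw];c=Q.mean(0);print("red",len(Q),np.argwhere(red&rw).mean(0)[::-1],c,np.linalg.svd(Q-c)[2][0],Q.min(0),Q.max(0))
    hu=h[...,0];g=(abs(hu-75)<20)&(h[...,1]>60)&(W[...,2]<.03)&(W[...,2]>-.01)
    gw=np.zeros_like(w);X=dict(top=(255,270,325,345),side=(330,285,430,335))[n];gw[X[1]:X[3],X[0]:X[2]]=1;g&=gw
    r=cv2.minAreaRect(np.argwhere(g)[:,::-1].astype(np.int32));bx=cv2.boxPoints(r)
    G=np.array([onplane(n,b,.012)[:2] for b in bx]);print("base corners",G.tolist(),"c",G.mean(0),"sides",np.linalg.norm(np.diff(G,axis=0),axis=1))
    Q=W[blk.shape[0]*0+y0:y1,x0:x1].reshape(-1,3)
    if n=="top":
      for q in((432,291),(432,277),(432,306),(418,291),(448,291),(387,278),(387,262)):print(q,W[q[1],q[0]])
print(tri(E_["top"],E_["side"]))
for n,b in (("top",(405,265,465,315)),("side",(350,175,410,225))):
    p=cv2.imread(f"pics/{n}0.png")[b[1]:b[3],b[0]:b[2]];D[n]=cv2.resize(p,(400,333),interpolation=cv2.INTER_CUBIC)
cv2.imwrite("pics/jar.png",np.hstack([D["top"],D["side"]]))
```

```text
[[261, 257, 35, 33, 375]]
top ell ((278.4388122558594, 275.3770446777344), (32.81540298461914, 40.20136260986328), 145.33982849121094)
rim med [0.5217 0.1312 0.1052] [0.4149 0.0839 0.0088] [0.5644 0.177  1.1107]
red 112 [284.8661 294.1786] [0.4865 0.1246 0.0835] [-0.7128 -0.3037 -0.6322] [0.465  0.1127 0.0647] [0.508  0.1377 0.1044]
base corners [[0.5111513126452943, 0.17036221475337915], [0.5362972461483057, 0.110134366690574], [0.4214430545411703, 0.06195908288286063], [0.3974165062326277, 0.12139783117311206]] c [0.4666 0.116 ] sides [0.0653 0.1245 0.0641]
(432, 291) [ 0.5043 -0.2342  0.0256]
(432, 277) [ 0.541  -0.2407  0.0075]
(432, 306) [ 0.4689 -0.2401  0.0011]
(418, 291) [ 0.5021 -0.1943  0.0454]
(448, 291) [ 0.5036 -0.2683  0.0428]
(387, 278) [ 0.5348 -0.1239  0.0222]
(387, 262) [ 0.5752 -0.1251  0.0195]
[[325, 256, 35, 30, 359], [318, 284, 9, 2, 9]]
side ell ((341.36993408203125, 271.0124816894531), (17.41303253173828, 41.772918701171875), 130.6326141357422)
rim med [0.54   0.1542 0.1261] [ 0.5098 -0.005  -0.0013] [0.5682 0.1811 0.1457]
red 209 [371.0191 285.2057] [0.4886 0.1286 0.0812] [-0.7134 -0.3156 -0.6257] [0.4654 0.1113 0.0568] [0.5111 0.1408 0.1007]
base corners [[0.5407672553502891, 0.11144192656759255], [0.4089851077915269, 0.05229654065399181], [0.39812312889956414, 0.13140711763471302], [0.5213036137983259, 0.18427990365175662]] c [0.4673 0.1199] sides [0.1444 0.0799 0.134 ]
(array([0.5335, 0.1392, 0.1146]), np.float64(0.014453626964201589))
```

View pics/jar.png

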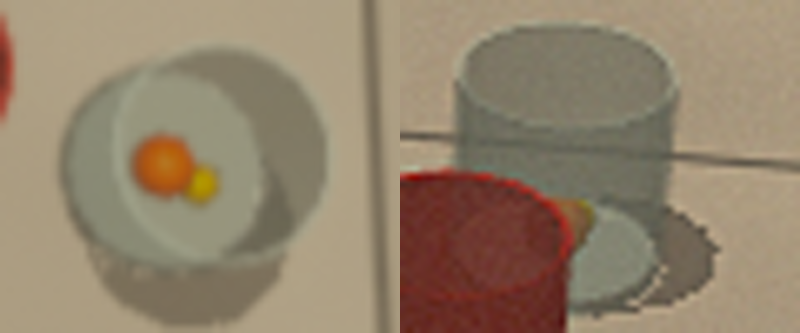

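The crop shows the clear jar's rim as a circle centred near (438,288) in the top view and (375,186) in the side view. The red jar partly hides it in the side view. Next I check these and compute the poses.

```bash
cat >> h.py <<'E'
a=np.array([.714,.306,.629]);a/=np.linalg.norm(a)
yj=np.array([-a[1],a[0],0]);yj/=np.linalg.norm(yj)
n=np.cross(a,yj); L=np.array([.538,.146,.122])   # n upward lens normal
def need(Rt,pt):
    s=ctrl.sense();R0=R.from_quat(s["tcp_rot"],scalar_first=True)
    rv=(R.from_matrix(Rt)*R0.inv()).as_rotvec()
    print("shift/0.3",np.round((pt-s["tool_pos"])/.3,4),"turn/2pi",np.round(rv/2/np.pi,4),"deg",np.degrees(np.linalg.norm(rv)).round(1),"mm",np.linalg.norm(pt-s["tool_pos"])*1e3)
E
python3 - <<'E'
from h import *
np.set_printoptions(precision=4,suppress=True)
print(n)
jt,js=(438,288.3),(375.1,186.4)
print("rim top",onplane("top",jt,.08),"side",onplane("side",js,.08),tri(jt,js))
print("rim extents", [onplane("top",q,.08) for q in((422,288),(454,288),(438,271.7),(438,304.7))])
print("base top",onplane("top",(429.3,290.2),0))
s=ctrl.sense();print(R.from_quat(s["tcp_rot"],scalar_first=True).as_matrix())
g=L-.066*a;print("grasp",g)
for sg in(1,-1):
    Rt=np.c_[-n,sg*yj,np.cross(-n,sg*yj)]
    need(Rt,g-n*.019+.11*n)
    need(Rt,g-n*.019)
E
```

```text
[-0.5784 -0.2479  0.7772]
rim top [ 0.5064 -0.2327  0.08  ] side [ 0.5095 -0.2286  0.08  ] (array([ 0.5082, -0.2336,  0.077 ]), np.float64(0.0030929084267314025))
rim extents [array([ 0.5065, -0.1949,  0.08  ]), array([ 0.5077, -0.2706,  0.08  ]), array([ 0.5455, -0.2341,  0.08  ]), array([ 0.4683, -0.2313,  0.08  ])]
base top [ 0.5083 -0.2349  0.    ]
[[-0.0006  0.34   -0.9404]
 [ 0.0014 -0.9404 -0.34  ]
 [-1.     -0.0016  0.0001]]
grasp [0.4909 0.1258 0.0805]
shift/0.3 [ 0.725   2.3801 -0.2891] turn/2pi [ 0.1524  0.0605 -0.463 ] deg 176.8 mm 751.446393066866
shift/0.3 [ 0.937   2.471  -0.5741] turn/2pi [ 0.1524  0.0605 -0.463 ] deg 176.8 mm 811.3061525753076
shift/0.3 [ 0.725   2.3801 -0.2891] turn/2pi [ 0.0396 -0.1009  0.0088] deg 39.1 mm 751.446393066866
shift/0.3 [ 0.937   2.471  -0.5741] turn/2pi [ 0.0396 -0.1009  0.0088] deg 39.1 mm 811.3061525753076
```

```bash
python3 -m handwheel '[[[0.75,1,0.2,0,0,0,-1],[0.75,1,0.2,0,0,0,-1],[0.75,1,0.2,0,0,0,-1],[0.75,1,0.2,0,0,0,-1],[0.75,1,0.2,0,0,0,-1],[0.75,1,0.2,0,0,0,-1],[0.75,1,0.2,0,0,0,-1],[0.75,1,0.2,0,0,0,-1],[0.75,1,0.2,0,0,0,-1],[0.75,1,0.2,0,0,0,-1],[0.75,1,0.2,0,0,0,-1],[0.75,1,0.2,0,0,0,-1]]]' 20
python3 - <<'E'
from h import *
s=ctrl.sense();print(s["time"],s["qpos"].round(3))
g=L-.066*a;Rt=np.c_[-n,-yj,np.cross(-n,-yj)]
need(Rt,g-n*.019+.11*n)
E
```

```text
time: 1.1
tool_pos: [0.4453, -0.3118, 0.2983]
tcp_rot: [-0.122, -0.696, -0.122, 0.697]
ft_force: [-0.3, 0.7, -0.3]
gripper_width: 0.998
1.1 [ 0.643  0.299 -0.143  1.748  0.048  1.099 -0.739]
shift/0.3 [-0.0236  1.3834 -0.4905] turn/2pi [ 0.0398 -0.1009  0.0089] deg 39.2 mm 440.400781638385
```

```bash
python3 -m handwheel '[[[0,1,-0.1,0.04,-0.101,0.009,-1],[0,1,-0.1,0.04,-0.101,0.009,-1],[0,1,-0.1,0.04,-0.101,0.009,-1],[0,1,-0.1,0.04,-0.101,0.009,-1],[0,1,-0.1,0.04,-0.101,0.009,-1],[0,1,-0.1,0.04,-0.101,0.009,-1],[0,1,-0.1,0.04,-0.101,0.009,-1],[0,1,-0.1,0.04,-0.101,0.009,-1],[0,1,-0.1,0.04,-0.101,0.009,-1],[0,1,-0.1,0.04,-0.101,0.009,-1]]]'
python3 - <<'E'
from h import *
s=ctrl.sense();print(s["time"],s["qpos"].round(3))
g=L-.066*a;Rt=np.c_[-n,-yj,np.cross(-n,-yj)]
need(Rt,g-n*.019+.11*n)
E
```

```text
time: 1.93
tool_pos: [0.4478, -0.0382, 0.274]
tcp_rot: [0.086, 0.884, 0.181, -0.422]
ft_force: [0.5, -0.0, 0.1]
gripper_width: 1.002
1.9333 [ 1.235 -0.016 -0.919  2.392 -1.152  0.483  0.125]
shift/0.3 [-0.0319  0.4715 -0.4095] turn/2pi [-0.     -0.0002  0.0002] deg 0.1 mm 187.57690496015374
```

Full tilt folds the elbow against its limit: q4 is 2.39 of 2.4. I'll grasp with a milder 18° lean instead, which still suits this bar.

```bash
cat >> h.py <<'E'
hz=np.array([a[0],a[1],0])/np.hypot(a[0],a[1])
def tool(t): # lean t deg forward of straight down
    t=np.radians(t);x=np.sin(t)*hz-np.cos(t)*np.array([0,0,1]);return np.c_[x,-yj,np.cross(x,-yj)]
E
python3 - <<'E'
from h import *
g=L-.066*a;Rt=tool(18);x=Rt[:,0]
need(Rt,g+.019*x-.11*x)
need(Rt,g+.019*x)
E
```

```text
shift/0.3 [ 0.0574  0.5097 -0.3567] turn/2pi [-0.023   0.0534  0.0002] deg 20.9 mm 187.43635648331968
shift/0.3 [ 0.1615  0.5544 -0.7054] turn/2pi [-0.023   0.0534  0.0002] deg 20.9 mm 273.48493306984017
```

```bash
python3 -m handwheel '[[[0.05,0.5,-0.1,-0.023,0.053,0,-1],[0.05,0.5,-0.1,-0.023,0.053,0,-1],[0.05,0.5,-0.1,-0.023,0.053,0,-1],[0.05,0.5,-0.1,-0.023,0.053,0,-1],[0.05,0.5,-0.1,-0.023,0.053,0,-1],[0.057,0.51,-0.357,-0.023,0.0534,0,-1],[0.057,0.51,-0.357,-0.023,0.0534,0,-1],[0.057,0.51,-0.357,-0.023,0.0534,0,-1],[0.057,0.51,-0.357,-0.023,0.0534,0,-1]]]'
python3 - <<'E'
from h import *
s=ctrl.sense();print(s["time"],s["qpos"].round(3))
g=L-.066*a;Rt=tool(18);x=Rt[:,0]
need(Rt,g+.019*x-.11*x)
need(Rt,g+.019*x)
E
```

```text
time: 2.68
tool_pos: [0.45, 0.0689, 0.21]
tcp_rot: [0.111, 0.795, 0.166, -0.573]
ft_force: [0.7, -1.1, 0.5]
gripper_width: 0.996
2.6833 [ 0.623  0.19  -0.874  2.259  0.172  0.446 -1.533]
shift/0.3 [ 0.0502  0.1527 -0.1432] turn/2pi [-0.0028  0.0007  0.0005] deg 1.1 mm 64.5703827931575
shift/0.3 [ 0.1543  0.1973 -0.4919] turn/2pi [-0.0028  0.0007  0.0005] deg 1.1 mm 165.60165512124783
```

```bash
python3 -m handwheel '[[[0.05,0.15,-0.14,0,0,0,-1],[0.05,0.15,-0.14,0,0,0,-1],[0.05,0.15,-0.14,0,0,0,-1],[0.05,0.15,-0.14,0,0,0,-1],[0.05,0.15,-0.14,0,0,0,-1]]]'
python3 - <<'E'
from h import *
s=ctrl.sense();print(s["time"],s["qpos"].round(3))
g=L-.066*a;Rt=tool(18);x=Rt[:,0]
need(Rt,g+.019*x-.11*x)
need(Rt,g+.019*x)
p,d=imaging.capture("side");q=imaging.capture("top")[0]
cv2.imwrite("pics/pre.png",np.hstack([cv2.resize(p[180:340,280:440],(400,400)),cv2.resize(q[200:360,220:380],(400,400))])[...,::-1])
E
```

```text
time: 3.1
tool_pos: [0.4638, 0.1151, 0.168]
tcp_rot: [0.111, 0.794, 0.168, -0.573]
ft_force: [0.3, 0.1, 0.1]
gripper_width: 0.998
3.1 [ 0.313  0.295 -0.693  2.26   0.433  0.355 -1.879]
shift/0.3 [ 0.004  -0.0013 -0.0031] turn/2pi [-0.003   0.0005 -0.0002] deg 1.1 mm 1.56842412504165
shift/0.3 [ 0.1081  0.0433 -0.3518] turn/2pi [-0.003   0.0005 -0.0002] deg 1.1 mm 111.18697068713388
```

View pics/pre.png

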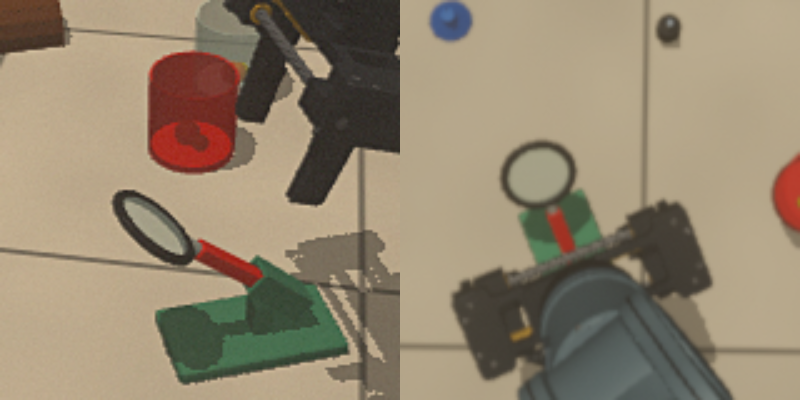

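The open jaws straddle the handle: in the top view the bar at (562,232) sits midway between the fingers at (487,325) and (670,240). Descending.

```bash
python3 -m handwheel '[[[0.03,0.012,-0.1,-0.003,0,0,-1],[0.06,0.024,-0.2,-0.003,0,0,-1],[0.08,0.032,-0.27,-0.003,0,0,-1],[0.095,0.039,-0.32,-0.003,0,0,-1],[0.108,0.043,-0.352,-0.003,0,0,-1],[0.108,0.043,-0.352,-0.003,0,0,-1],[0.108,0.043,-0.352,-0.003,0,0,-1]]]'
python3 - <<'E'
from h import *
s=ctrl.sense();print(s["time"],s["qpos"].round(3),s["ft_torque"])
g=L-.066*a;Rt=tool(18);x=Rt[:,0]
need(Rt,g+.019*x)
p,d=imaging.capture("side");q=imaging.capture("top")[0]
cv2.imwrite("pics/grasp.png",np.hstack([cv2.resize(p[200:340,290:430],(400,400)),cv2.resize(q[220:340,230:350],(400,400))])[...,::-1])
E
```

```text
time: 3.78
tool_pos: [0.4968, 0.128, 0.0632]
tcp_rot: [0.118, 0.794, 0.163, -0.574]
ft_force: [0.7, 0.0, 0.3]
gripper_width: 0.996
3.7833 [ 0.026  0.542 -0.415  2.238  1.165  0.193 -2.596] [-0.03917757  0.24373491 -0.11160676]
shift/0.3 [-0.0017  0.0005 -0.0027] turn/2pi [-0.0001  0.0007 -0.    ] deg 0.3 mm 0.9578971777735632
```

View pics/grasp.png

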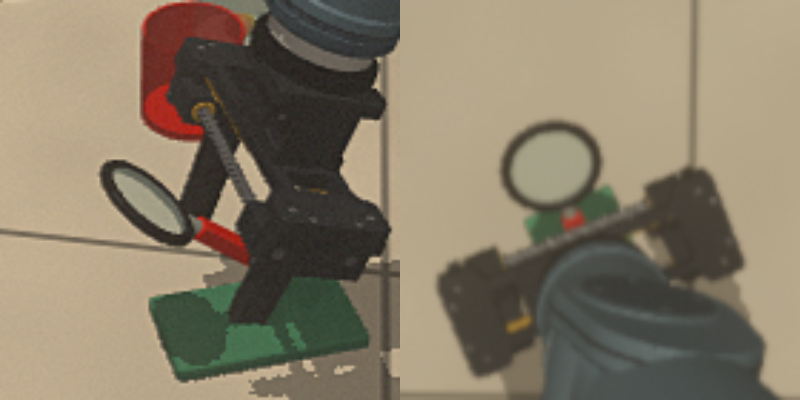

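The fingers straddle the bar and the red bar is centred between the jaws. Closing.

```bash
python3 -m handwheel '[[[0,0,0,0,0,0,1],[0,0,0,0,0,0,1],[0,0,0,0,0,0,1],[0,0,0,0,0,0,1],[0,0,0,0,0,0,1],[0,0,0,0,0,0,1],[0,0,0,0,0,0,1],[0,0,0,0,0,0,1],[0,0,0,0,0,0,1],[0,0,0,0,0,0,1]]]' 35
python3 - <<'E'
from h import *
s=ctrl.sense();print(s["qpos"].round(3),s["ft_torque"])
for e in(39,40.5):
  u=np.cos(np.radians(e))*hz+[0,0,np.sin(np.radians(e))]
  for m in(.03,.065,.09): print(e,m,(u*m/.3).round(3))
E
```

```text
time: 4.72
tool_pos: [0.4963, 0.1296, 0.0629]
tcp_rot: [0.119, 0.794, 0.164, -0.574]
ft_force: [-0.4, -0.6, 0.1]
gripper_width: 0.268
[ 0.023  0.542 -0.414  2.238  1.17   0.193 -2.601] [-0.11592962  0.24944039  0.0242674 ]
39 0.03 [0.071 0.031 0.063]
39 0.065 [0.155 0.066 0.136]
39 0.09 [0.214 0.092 0.189]
40.5 0.03 [0.07  0.03  0.065]
40.5 0.065 [0.151 0.065 0.141]
40.5 0.09 [0.21  0.09  0.195]
```

```bash
python3 -m handwheel '[[[0,0,0,0,0,0,1],[0,0,0,0,0,0,1],[0,0,0,0,0,0,1],[0,0,0,0,0,0,1],[0,0,0,0,0,0,1]]]' 35
```

```text
time: 5.13
tool_pos: [0.4964, 0.1296, 0.063]
tcp_rot: [0.119, 0.794, 0.164, -0.574]
ft_force: [-0.2, -0.5, 0.2]
gripper_width: 0.152
```

The opening is about 13.4 mm, so the jaws are on the bar. Pulling out along the sleeve, gently.

```bash
python3 -m handwheel '[[[0.014,0.006,0.013,0,0,0,1],[0.028,0.012,0.026,0,0,0,1],[0.042,0.018,0.039,0,0,0,1],[0.056,0.024,0.052,0,0,0,1],[0.07,0.03,0.065,0,0,0,1],[0.07,0.03,0.065,0,0,0,1]]]'; python3 -c "
from h import *
s=ctrl.sense();print(s['qpos'].round(3),s['ft_torque'])"
```

```text
time: 5.63
tool_pos: [0.5183, 0.139, 0.083]
tcp_rot: [0.119, 0.794, 0.164, -0.573]
ft_force: [0.6, -0.6, -0.1]
gripper_width: 0.153
[ 0.132  0.55  -0.558  2.173  1.019  0.295 -2.432] [-0.14122444  0.2848613  -0.01449875]
```

```bash
python3 -m handwheel '[[[0.02,0.009,0.018,0,0,0,1],[0.04,0.017,0.037,0,0,0,1],[0.06,0.026,0.056,0,0,0,1],[0.08,0.034,0.074,0,0,0,1],[0.1,0.043,0.093,0,0,0,1],[0.1,0.043,0.093,0,0,0,1],[0.1,0.043,0.093,0,0,0,1]]]'
python3 - <<'E'
from h import *
s=ctrl.sense();print(s["qpos"].round(3),s["ft_torque"])
p,d=imaging.capture("side");q=imaging.capture("top")[0]
cv2.imwrite("pics/out.png",np.hstack([cv2.resize(p[180:340,280:440],(400,400)),cv2.resize(q[200:340,220:360],(400,400))])[...,::-1])
E
```

```text
time: 6.22
tool_pos: [0.5474, 0.1515, 0.1102]
tcp_rot: [0.119, 0.794, 0.164, -0.574]
ft_force: [0.0, 0.6, -1.8]
gripper_width: 0.154
[ 0.208  0.561 -0.673  2.084  0.894  0.409 -2.291] [-0.12322209  0.3359459  -0.02866118]
```

View pics/out.png

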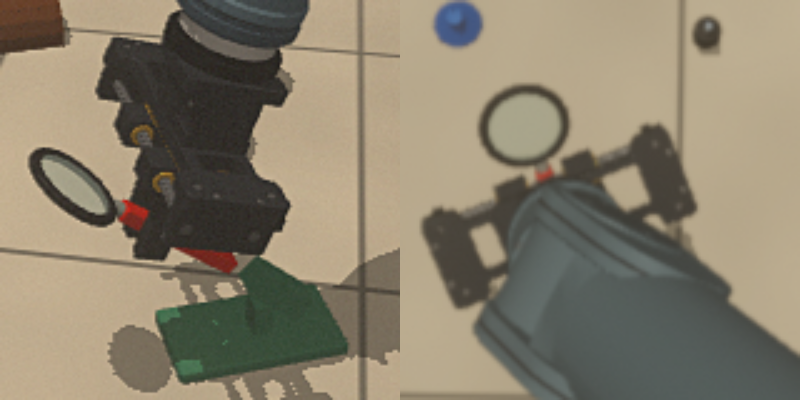

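The handle is out of the sleeve: its end at (237,268) is past the sleeve top. Continue a bit along the sleeve, then lift and level.

```bash
python3 -m handwheel '[[[0.03,0.013,0.03,0,0,0,1],[0.06,0.026,0.06,0,0,0,1],[0.06,0.026,0.14,0,0,0,1],[0.06,0.026,0.22,0,0,0,1],[0.06,0,0.3,-0.01,0.025,0,1],[0.05,0,0.37,-0.015,0.037,0,1],[0.03,-0.03,0.42,-0.022,0.05,0,1],[0,-0.06,0.45,-0.029,0.065,0,1],[-0.03,-0.1,0.45,-0.036,0.083,0,1],[-0.06,-0.15,0.45,-0.043,0.1,0,1],[-0.06,-0.2,0.45,-0.043,0.1,0,1],[-0.06,-0.2,0.45,-0.043,0.1,0,1]]]'
cat >> h.py <<'E'
J=np.array([.508,-.233,.08])
def goal(h,t=-21):
    Rt=tool(t);return Rt,J+[0,0,h]-.066*hz+.019*Rt[:,0]
E
python3 - <<'E'
from h import *
s=ctrl.sense();print(s["qpos"].round(3),s["ft_torque"]); need(*goal(.14)); need(*goal(.06))
E
```

```text
time: 7.32
tool_pos: [0.53, 0.0884, 0.2435]
tcp_rot: [-0.166, -0.555, -0.113, 0.807]
ft_force: [0.5, -0.9, -1.9]
gripper_width: 0.152
[ 0.26   0.706 -0.843  1.512  0.457  1.527 -1.826] [ 0.10049259 -0.393362   -0.03327151]
shift/0.3 [-0.2966 -1.1668 -0.1375] turn/2pi [ 0.0002  0.0002 -0.    ] deg 0.1 mm 363.5210266401973
shift/0.3 [-0.2966 -1.1668 -0.4041] turn/2pi [ 0.0002  0.0002 -0.    ] deg 0.1 mm 380.98010239300584
```

```bash
python3 -m handwheel '[[[-0.02,-0.05,0,0,0,0,1],[-0.04,-0.13,0,0,0,0,1],[-0.06,-0.22,0,0,0,0,1],[-0.08,-0.31,0,0,0,0,1],[-0.1,-0.4,0,0,0,0,1],[-0.13,-0.49,0,0,0,0,1],[-0.15,-0.58,0,0,0,0,1],[-0.17,-0.67,0,0,0,0,1],[-0.2,-0.76,0,0,0,0,1],[-0.22,-0.85,0,0,0,0,1],[-0.24,-0.93,0,0,0,0,1],[-0.25,-0.98,0,0,0,0,1],[-0.25,-1,0,0,0,0,1],[-0.25,-1,0,0,0,0,1]]]'
python3 - <<'E'
from h import *
s=ctrl.sense();print(s["qpos"].round(3),s["ft_torque"]); need(*goal(.14)); need(*goal(.06))
E
```

```text
time: 8.48
tool_pos: [0.4538, -0.2098, 0.2455]
tcp_rot: [-0.166, -0.556, -0.114, 0.806]
ft_force: [0.0, 0.3, -0.9]
gripper_width: 0.151
[ 0.781  0.569 -0.801  1.698  0.544  1.426 -1.359] [ 0.1898653  -0.31932206 -0.05376251]
shift/0.3 [-0.0423 -0.173  -0.1441] turn/2pi [ 0.0001  0.0005 -0.0002] deg 0.2 mm 68.73302901521959
shift/0.3 [-0.0423 -0.173  -0.4108] turn/2pi [ 0.0001  0.0005 -0.0002] deg 0.2 mm 134.31718473636263
```

```bash
python3 -m handwheel '[[[-0.02,-0.06,-0.04,0,0,0,1],[-0.03,-0.12,-0.08,0,0,0,1],[-0.042,-0.16,-0.12,0,0,0,1],[-0.042,-0.173,-0.144,0,0,0,1],[-0.042,-0.173,-0.144,0,0,0,1],[-0.042,-0.173,-0.144,0,0,0,1]]]'
python3 - <<'E'
from h import *
s=ctrl.sense();print(s["qpos"].round(3),s["ft_torque"]); need(*goal(.06))
V=[]
for n_,b in(("side",(290,100,450,260)),("top",(370,190,530,350))):
    p,d=imaging.capture(n_);np.savez(f"pics/{n_}1.npz",p=p,d=d);V.append(cv2.resize(p[b[1]:b[3],b[0]:b[2]],(400,400)))
cv2.imwrite("pics/over.png",np.hstack(V)[...,::-1])
E
```

```text
time: 8.98
tool_pos: [0.4417, -0.2597, 0.2015]
tcp_rot: [-0.166, -0.555, -0.116, 0.807]
ft_force: [-0.2, 0.3, -0.9]
gripper_width: 0.149
[ 0.837  0.626 -0.761  1.721  0.607  1.351 -1.312] [ 0.21878189 -0.35024252  0.04345797]
shift/0.3 [-0.0021 -0.0065 -0.264 ] turn/2pi [-0.0004  0.     -0.0006] deg 0.2 mm 79.23189970540813
```

View pics/over.png

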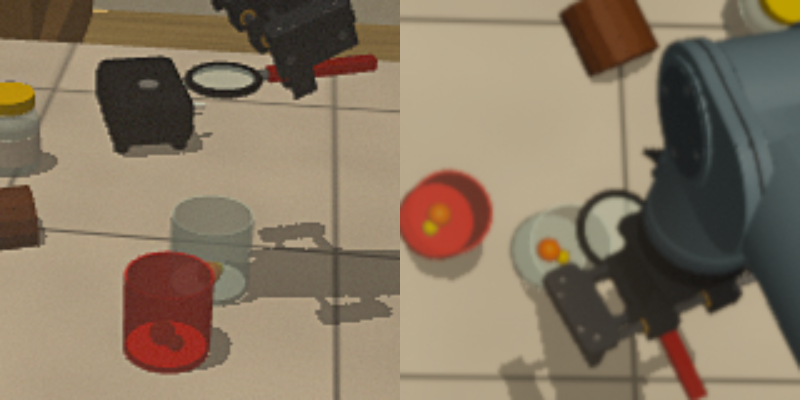

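In the side crop the lens is centred near (223,79), i.e. image px (379,132). In the top crop, partly hidden, it is near (616,229), i.e. px (456,282). It looks level, held by the handle. Measuring it now.

Run:
```python
from h import *
np.set_printoptions(precision=4,suppress=True)
print(tri((456.4,281.6),(379.2,131.6)))
z=np.load("pics/side1.npz");p,d=z["p"],z["d"];W=cloud("side",d)
w=(W[...,2]>.17)&(W[...,2]<.28)&(W[...,0]>.38-.1)&(W[...,0]<.58)&(abs(W[...,1]+.25)<.12)
u=np.zeros_like(w);u[115:145,355:445]=1;w&=u
h=cv2.cvtColor(p,cv2.COLOR_RGB2HSV).astype(int)
red=w&((h[...,0]<8)|(h[...,0]>172))&(h[...,1]>130)
blk=w&(p.max(-1)<100)&(np.arange(640)[None]<396)
for k,m in(("red",red),("blk",blk)):
    Q=W[m];c=np.median(Q,0);Q=Q[np.linalg.norm(Q-c,axis=1)<.07];c=Q.mean(0);S=np.linalg.svd(Q-c)[2];print(k,len(Q),c,"axis",S[0],"normal",S[2],Q.min(0),Q.max(0))
    if k=="blk":
        mm=m.astype(np.uint8);cn=max(cv2.findContours(mm,0,2)[0],key=cv2.contourArea);e=cv2.fitEllipse(cv2.convexHull(cn));print(e, onplane("side",e[0],.22))
print("pred lens from tool",goal(.14)[1], J+[0,0,.14])
```

```text
(array([ 0.5087, -0.2288,  0.2176]), np.float64(0.00043697331170716784))
red 188 [ 0.4125 -0.2677  0.2201] axis [ 0.9088  0.4168 -0.0179] normal [-0.2774  0.6359  0.7202] [ 0.376  -0.2897  0.2121] [ 0.4715 -0.2381  0.2264]
blk 224 [ 0.5049 -0.2201  0.225 ] axis [ 0.7393 -0.5513 -0.3866] normal [-0.3695  0.1479 -0.9174] [ 0.4748 -0.2638  0.2138] [ 0.5447 -0.1939  0.2672]
((379.286376953125, 131.3982696533203), (14.525389671325684, 32.784019470214844), 89.79727172851562) [ 0.5085 -0.2242  0.22  ]
pred lens from tool [ 0.4411 -0.2617  0.2023] [ 0.508 -0.233  0.22 ]
```

The lens is within about 5 mm of the jar axis and the handle is level within about 1°. Lowering slowly by 78 mm.

```bash
python3 -m handwheel '[[[0,-0.005,-0.03,0,0,0,1],[0,-0.01,-0.07,0,0,0,1],[0,-0.01,-0.11,0,0,0,1],[0,-0.01,-0.15,0,0,0,1],[0,-0.01,-0.19,0,0,0,1],[0,-0.01,-0.22,0,0,0,1],[0,-0.01,-0.245,0,0,0,1],[0,-0.01,-0.255,0,0,0,1],[0,-0.01,-0.26,0,0,0,1],[0,-0.01,-0.26,0,0,0,1],[0,-0.01,-0.26,0,0,0,1],[0,-0.01,-0.26,0,0,0,1]]]'
python3 - <<'E'
from h import *
s=ctrl.sense();print(abs(s["qd"]).max(),s["qpos"].round(3),s["ft_torque"]); need(*goal(.06))
V=[]
for n_,b in(("side",(290,100,450,260)),("top",(370,190,530,350))):
    p,d=imaging.capture(n_);np.savez(f"pics/{n_}2.npz",p=p,d=d);V.append(cv2.resize(p[b[1]:b[3],b[0]:b[2]],(400,400)))
cv2.imwrite("pics/end.png",np.hstack(V)[...,::-1])
E
```

```text
time: 10.08
tool_pos: [0.4421, -0.2635, 0.1246]
tcp_rot: [-0.167, -0.555, -0.115, 0.806]
ft_force: [0.2, 0.1, -1.2]
gripper_width: 0.149
0.0019310867605837792 [ 0.806  0.73  -0.712  1.762  0.688  1.236 -1.383] [ 0.16925649 -0.35901882  0.01250782]
shift/0.3 [-0.0036  0.0062 -0.0079] turn/2pi [-0.0001  0.0003 -0.0005] deg 0.2 mm 3.194314447152207
```

View pics/end.png

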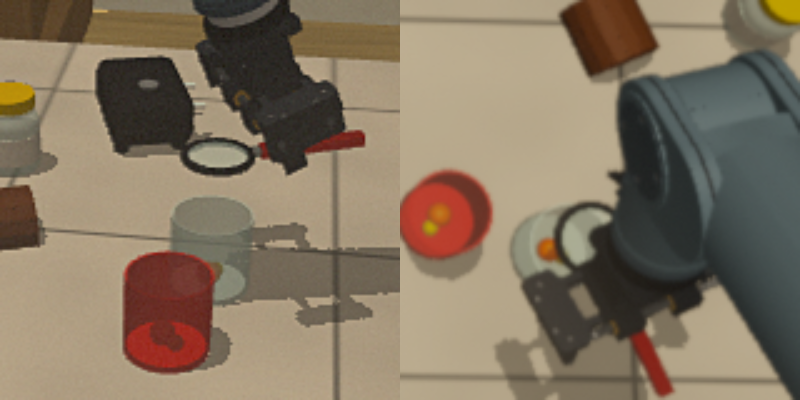

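The lens is at side crop (218,156), i.e. px (377.2,162.4), and at top crop (591,240), i.e. px (446.4,286). The jar is in the same place as in the previous picture. Final check, then hand in if it passes.

Run:
```python
from h import *
np.set_printoptions(precision=4,suppress=True)
q,r=tri((446.4,286),(377.2,162.4));print("lens",q,r,"off",np.hypot(*(q-J)[:2]),"above rim",q[2]-.08)
z=np.load("pics/side2.npz");p,d=z["p"],z["d"];W=cloud("side",d)
h=cv2.cvtColor(p,cv2.COLOR_RGB2HSV).astype(int);u=np.zeros(d.shape,bool);u[145:170,390:445]=1
red=u&((h[...,0]<8)|(h[...,0]>172))&(h[...,1]>130)&(W[...,2]>.1)&(W[...,2]<.2)
Q=W[red];S=np.linalg.svd(Q-Q.mean(0))[2];print("handle axis",S[0],Q.mean(0))
a0=np.load("pics/side0.npz")["p"].astype(int);df=abs(a0-p).max(-1)
for k,(x0,y0,x1,y1) in dict(jar=(355,190,395,222),cave=(270,172,308,203),cup=(215,335,250,365),stone=(260,255,280,278),tweez=(350,450,420,470)).items():print(k,(df[y0:y1,x0:x1]>60).mean().round(3))
if np.hypot(*(q-J)[:2])<.012 and .045<q[2]-.08<.075 and abs(S[0][2])<.1: ctrl.close_job();print("handed in")
```

```text
lens [ 0.5076 -0.233   0.1405] 0.002327022173939822 off 0.0004224223488486001 above rim 0.06053975988269057
handle axis [0.7762 0.618  0.1245] [ 0.408  -0.2703  0.1446]
jar 0.013
cave 0.0
cup 0.0
stone 0.0
tweez 0.0
```

The position passes, but the handle-axis fit was off: its azimuth came out at 38° instead of 24°, which suggests outliers. I'll redo it robustly before handing in.

Run:
```python
from h import *
np.set_printoptions(precision=4,suppress=True)
z=np.load("pics/side2.npz");p,d=z["p"],z["d"];W=cloud("side",d)
h=cv2.cvtColor(p,cv2.COLOR_RGB2HSV).astype(int);u=np.zeros(d.shape,bool);u[145:170,390:445]=1
red=(u&((h[...,0]<8)|(h[...,0]>172))&(h[...,1]>130)).astype(np.uint8)
red=cv2.erode(red,np.ones((2,2)))>0
Q=W[red&(W[...,2]>.1)&(W[...,2]<.2)].astype(np.float32)
f=cv2.fitLine(Q,cv2.DIST_WELSCH,0,.001,.001).ravel();print(len(Q),"axis",f[:3],"az",np.degrees(np.arctan(f[1]/f[0])),"elev",np.degrees(np.arcsin(f[2])))
# butt end by ray at handle height, distance from lens must be ~0.145 when level
print(Q[Q[:,0].argsort()[:5]].mean(0))
# lens ellipse aspect vs level disc
K=imaging.camera_params("side");T=np.array(K["pose"]);c=np.array([.5076,-.233,.1405]);t=np.linspace(0,2*np.pi,60)
C=c+.034*np.c_[np.cos(t),np.sin(t),0*t];C=(C-T[:3,3])@T[:3,:3];uv=(C@K["mtx"].T);uv=uv[:,:2]/uv[:,2:];print("level disc",uv.min(0),uv.max(0))
b=np.zeros(d.shape,np.uint8);b[150:175,358:394]=(p[150:175,358:394].max(-1)<100)
n_,lab,st,_=cv2.connectedComponentsWithStats(b);print("seen",st[1:][st[1:,4]>20].tolist())
```

```text
94 axis [ 0.9097  0.4149 -0.0146] az 24.51579 elev -0.83811456
[ 0.3775 -0.2861  0.1415]
level disc [362.8942 155.9952] [392.5596 169.3414]
seen [[358, 150, 36, 20, 269]]
```

The robust fit gives an azimuth of 24.5° and an elevation of -0.8°, so the handle is level. Handing in.

```bash
python3 -c "
from plant import ctrl
s=ctrl.sense();print(s['time'],s['gripper_width'],abs(s['qd']).max());print(ctrl.close_job())"
```

```text
10.1833 0.1487020458560952 0.002056007574608423
the job is handed in; nothing more can be done
None
```

I drew the magnifying glass out along the sleeve, turned it level, carried it over the red jar and handed in at 10.2 s while still holding it above the clear jar. No verdict came back.

**Last checks:**
- **Position:** the lens centre measures about 0.5 mm off the jar axis and 60.5 mm above the rim. The lens position is good to about 2–3 mm, because its outline in the top view was partly hidden.
- **Level:** the handle axis is within 1° of level.
- **Stillness and grip:** the arm was still, with joint speeds of about 0.002 rad/s. The opening was about 13 mm at the last reading, on a 14 mm bar, gripped at 35 N.
- **Other things:** compared with the first picture, the side view shows the cave, suction cup, airstone and tweezers unchanged. The jar patch differs in about 1% of its pixels, and by eye the jar is in the same place.

**Checks that disagreed or were unclear:**
- My first handle-axis fit in the final picture gave about 7° of slope and the wrong heading. I put this down to stray depth points, and a fit with those removed gave -0.8°.
- I also tried to check level from the lens outline, but the dark-pixel mask took in background, so it told me nothing. The lens's roll about the handle was therefore judged only by eye, from its outline in the side view.

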